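# Unlock the clamp bar of an orbital shaker

## Robot

A 7-joint arm with a two-finger parallel gripper is mounted at the origin on a cart in front of the work surface, level with it; the furniture and walls round the work are solid. World frame = base frame: x ahead of the robot, y to its left, z up, the work surface at z = 0. Lengths are in m, angles in rad, forces in N, time in s.
With the tool pointing down it reaches from about 0.4 to 0.85 m from the base axis. Payload 10.4 kg.
Tool frame: the origin (TCP) lies midway between the tips of the shut fingers; the grasp point (between the pads) lies 19 mm behind it; z points along the fingers, x is the direction in which the jaws open and shut, and the axes are right-handed (so a half turn about z gives the same grasp; the last joint's range is limited). The gripper opens to 85 mm and grips with 20 to 120 N. Pads are 22 mm wide; open, the fingers measure 114 mm over their backs; the gripper's body (76 mm by 85 mm) begins 54 mm behind the grasp point. The pads swing forward as they close: fully open they stand 13 mm farther back than shut.
Start: joints at [-1.326, 0.332, -0.065, 1.46, 0.022, 1.35, -0.088], TCP at [0.165, 0.603, 0.231] pointing down, gripper open.
Joint ranges: [-2.6, 2.6], [-0.5, 2.12], [-1.47, 1.34], [0.16, 2.42], [-1.27, 4.41], [0.06, 2.06], [-2.6, 2.6]. Speed limits (rad/s): [2.22, 2.22, 2.79, 2.79, 3.14, 3.14, 3.14].

## Interface

Orientations are given as a unit quaternion [x, y, z, w].
In Python, from workcell import monitor, eyes, ticket, models gives the robot as it stands.
- The arm moves only by the tool servo_tool, never from a script. Its argument "motion" is a list of rows, each a list of 7 numbers: the opening, from 0 (shut) to 1 (fully open), then the shift along the tool's x, y, z in m, then the turn, a rotation vector about the tool's x, y, z in degrees. In form: [[fingers, tx, ty, tz, rx, ry, rz], ...]. A call has 1 to 20 rows; each row is the pose to reach, as a shift and turn from the pose commanded when the call began, along the tool's axes at that moment; what a row does not reach only later rows make up. A row lasts 1/8 s, in which the tool goes at most 62.5 mm and 10.7 degrees, less where a joint would pass 70% of its speed; a pose out of reach is approached as far as the arm can. A call with a gripper value outside its range is refused whole. The fingers move at their own pace and stop on an object; "grip_force" is the grip in N (left out, the last holds). Time passes only in rows, so rows that repeat a pose let the fingers close. It gives the time, the measured TCP pose, the force and the opening at its end, in the units of the state.
- monitor.get_obs(): the state, without advancing time (a new reading comes with each control period).
- eyes.camera(name): name is "scene" or "top" or "wrist"; returns (picture, depth): 384x512x3 uint8, blue, green, red; 384x512 float32, m along the optical axis (not along the pixel's ray), 0 where there is no reading.
- eyes.camera_info(name): a dict with "intrinsics" (3x3 intrinsics, pixels), "extrinsics" (4x4, takes a point from world to camera coordinates); the wrist camera has in their place "tool_from_camera" (4x4, takes a point from camera to tool coordinates, whose origin is the TCP and whose axes are the tool frame's). Camera axes: x right, y down, z forward; pixel columns grow to the right and rows downward; lengths in m; the calibration is good to about 2 mm. A picture is of the moment at which its call begins: read the wrist's pose just before it. camera_info takes no time and is no camera call.
- ticket.hand_in(): hands the job in, once; it reports no verdict.
Trained networks look in the newest picture that a camera, given by its name, has taken for a name from the list of things; names that differ only in an ending like _2 or _b are one class to them, and where a whole thing is asked for, a point or a joint stands for the part that bears it (a point fixed in the world has none). Each returns a list of dicts, best first, with "confidence" (0 to 1); they miss things now and then, are a little off and sometimes report something else, mostly with a low value. They report only what shows in the picture. A call takes as long as a camera call.
- models.boxes_of(camera, thing): "point" ([x, y, z] in m, in the coordinates of the camera as it stood for that picture, good to about 4 mm: the middle of the surface that is visible of it).
The state is a dict: "clock": time; "joint_pos": joint angles; "joint_velocities": joint speeds; "tau": joint torques, N m; "position": TCP position; "ee_rot": TCP orientation; "ft_force": force on the tool from outside, world axes, zero at the start; "torque": the same for the moment, N m; "grip_width": opening from 0.0 (shut) to 1.0 (fully open).
Only numpy, scipy, OpenCV 4.12 (cv2) and the standard library are available. Lean on these libraries where they do the work, as an engineer would, in place of code of your own. Each camera call takes 0.05 s, during which the arm holds its last target. There are 200 camera calls.

## Task

The run on the orbital shaker is over and its petri dish must be freed. Roll the knurled knob at the right-hand end of the clamp bar loose with the outside of your fingers, counterclockwise by two full turns (the screw must stay in its thread, so not as much as three), then push the bar back, away from the dish, until it meets its end stops. Only touch and push, gently: do not squeeze the knob, and leave the dish and the things beside the shaker where they are.

Things in the scene. Friction and masses are not known exactly. Their poses are not given: they have to be found in the camera images.
- shaker: White bench-top orbital shaker, 210x168 mm, fixed to the bench. Origin under its centre at bench height; x from its control panel and fence (front) to the rear, y to its left, z up. Aluminium platform with a dark mat (mat top 93 mm up); side rails along x at y = +-66 mm, 102 mm up; a fixed fence across the front. A clamp bar across the rails holds a petri dish against the fence.
- knob_center (a point): Centre of the bar's black lock knob, on its upright axis, half-way up the rim; moves with bar and screw. Rim 52 mm across over 24 upright ribs 2 mm high, 20 mm tall, cap top 14 mm above this point. 66 mm right of the bar's middle; when tight 131 mm above the bench, 16 mm above the bar's top. A white line on the cap points along the point's x. Nothing as high as the rim stands within 80 mm.
- lock_knob (a joint): Turn of the knob in rad: 0 is fully tight, 6.28 a full turn, growing counterclockwise seen from above (loosening); starts between 0 and 0.4, the screw ends at 25. Right-hand thread: knob and screw rise 2.5 mm a turn. Stays where it is left; needs about 2 N along the rim. The screw's tip sits in a hole of the rail and locks the bar until about 1.85 turns.
- clamp_bar (a joint): Slide of the clamp bar in m: 0 locked at the dish, growing to the rear (the shaker's +x), 0.058 at the end stops. Once unlocked it slides at about 5 N and stays where it is left; it may be pushed by the knob's rim or by its ends.
- bar_left_end (a point): Middle of the top of the plain left end of the clamp bar, 115 mm above the bench. The bar is 162 mm long along the shaker's y; its ends, black shoes, are 34 mm long along x and 13 mm high, the aluminium bar between them 20 mm wide.
- dish: Loose petri dish, 90 mm across, 13 mm high, lying on the mat between fence and bar. Origin: centre of its underside.
- timer: Bench timer, 66x66x20 mm, loose on the bench in front of the shaker. Origin: centre of its underside.
- marker: Marker pen, 133 mm long, 13 mm thick, loose on the bench just to the left of the shaker. Origin: under its middle.
- tube: 50 ml screw-cap tube, 114 mm long, 33 mm thick, lying loose on the bench to the right of the shaker. Origin: under its middle.

How it is judged:
On the way, in this order (a step that is already met when the one before it is completed fails the run):
1. the lock knob is loosened by two turns (value of joint lock_knob above 12 rad), for 0.2 s.
2. the clamp bar is pushed back to its end stops (value of joint clamp_bar above 0.053 m), for 0.2 s.
At the end, for the whole second after the job is handed in: Knob between 12.0 and 18.8 rad from tight (about two turns, under three), clamp bar within 5 mm of its end stops, the dish within 15 mm of where it lay. On the way: never more than 30 N of the fingers on the knob, timer, marker and tube moved less than 20 mm (value of joint lock_knob between 12 and 18.8 rad and value of joint clamp_bar above 0.053 m and distance of dish from where it was at the start of the episode below 0.015 m); the robot touches nothing.
It fails at once if the knob is unscrewed by three turns or more (value of joint lock_knob above 18.8 rad).
It fails at once if the knob is squeezed or pressed with more than 30 N (contact force between the fingers and lock_knob above 30 N).
It fails at once if the dish is lifted or shifted (distance of dish from where it was at the start of the episode above 0.015 m).
It fails at once if the timer, the marker or the tube is disturbed (distance of any of timer, marker, tube from where it was at the start of the episode above 0.02 m).
It also fails if it takes over 67 s, if anything falls off the work surface, if the arm or the gripper's body presses on something with over 40 N, if the wrist force passes 120 N, or if a joint passes its speed limit or range.

## Working session

There is one attempt and no reset: what is moved stays moved. The work goes in short steps, Python scripts to look and compute and a tool call to move; the robot and the scene stay as the last step left them, time stands still between calls to the robot, and variables do not carry over. Pictures are saved under pics/ and viewed, about 8 in all and at most 12, crops included, and the job is handed in when it is done.

Besides the shell and the picture viewer there is one more tool, called after ">>>" as a command line: name --pt "numbers of a row" for each row, then --argument value for the rest. servo_tool: Moves the arm, as the interface text tells. Its arguments: {"type":"object","properties":{"motion":{"type":"array"},"grip_force":{"type":"number"}},"required":["motion"]}

```bash
mkdir -p pics; cat > h.py <<'E'
import numpy as np, cv2
from scipy.spatial.transform import Rotation as R
from workcell import monitor, eyes, ticket, models
def cam(name):
    o=monitor.get_obs(); p,d=eyes.camera(name); i=eyes.camera_info(name)
    K=np.array(i["intrinsics"])
    if name=="wrist":
        T=np.eye(4);T[:3,:3]=R.from_quat(o["ee_rot"]).as_matrix();T[:3,3]=o["position"]
        W=T@np.array(i["tool_from_camera"])
    else: W=np.linalg.inv(np.array(i["extrinsics"]))
    return p,d,K,W
def cloud(d,K,W):
    v,u=np.mgrid[:d.shape[0],:d.shape[1]]
    P=np.stack([(u-K[0,2])/K[0,0]*d,(v-K[1,2])/K[1,1]*d,d],-1)
    return P@W[:3,:3].T+W[:3,3]
def find(name,W,thing):
    return [(round(b["confidence"],2),np.round(W[:3,:3]@np.array(b["point"])+W[:3,3],4)) for b in models.boxes_of(name,thing)[:2]]
E
python3 - <<'E'
from h import *
o=monitor.get_obs(); print({k:np.round(v,3) for k,v in o.items()})
for n in ("scene","top"):
    p,d,K,W=cam(n); cv2.imwrite(f"pics/{n}0.png",p); np.savez(f"{n}0.npz",p=p,d=d,K=K,W=W)
    print(n,np.round(W,3).tolist(),K[0,0])
    for t in ("shaker","knob_center","lock_knob","bar_left_end","dish","timer","marker","tube"): print(t,find(n,W,t))
E
```

```text
{'clock': np.float64(0.0), 'joint_pos': array([-1.326,  0.333, -0.065,  1.461,  0.022,  1.35 , -0.088]), 'joint_velocities': array([-0.001, -0.001,  0.001, -0.002,  0.   ,  0.001, -0.   ]), 'tau': array([-0.0000e+00, -6.2543e+01,  4.9000e-02, -3.9162e+01,  1.6000e-02,
        9.0000e-03,  0.0000e+00]), 'position': array([0.165, 0.602, 0.231]), 'ee_rot': array([ 0.795,  0.606, -0.001,  0.   ]), 'ft_force': array([ 0.685, -0.035,  0.621]), 'torque': array([-0.032,  0.037, -0.035]), 'grip_width': np.float64(1.001)}
scene [[0.794, 0.325, -0.513, 0.861], [0.608, -0.407, 0.682, -0.293], [0.013, -0.853, -0.521, 0.542], [0.0, 0.0, 0.0, 1.0]] 492.0926961466906
shaker [(0.92, array([0.4606, 0.2615, 0.0915]))]
knob_center [(0.66, array([0.4689, 0.2404, 0.1446])), (0.52, array([0.3551, 0.1967, 0.0284]))]
lock_knob [(0.94, array([0.4692, 0.2439, 0.1393]))]
bar_left_end [(0.74, array([0.4742, 0.26  , 0.1147])), (0.21, array([0.4735, 0.2439, 0.139 ]))]
dish [(0.86, array([0.4095, 0.348 , 0.1003]))]
timer [(0.48, array([0.2989, 0.3323, 0.0107]))]
marker [(0.18, array([0.3532, 0.1996, 0.0252]))]
tube [(0.61, array([0.3558, 0.1977, 0.0265])), (0.35, array([0.4718, 0.2432, 0.1425]))]
top [[-0.02, -0.99, 0.138, 0.29], [-1.0, 0.022, 0.01, 0.295], [-0.013, -0.138, -0.99, 0.962], [0.0, 0.0, 0.0, 1.0]] 352.50950582502645
shaker [(0.95, array([0.4633, 0.3162, 0.0882]))]
knob_center [(0.87, array([0.4541, 0.2537, 0.1439]))]
lock_knob [(0.91, array([0.4598, 0.2597, 0.1432])), (0.69, array([0.4696, 0.3014, 0.1173]))]
bar_left_end [(0.82, array([0.4684, 0.306 , 0.1126]))]
dish [(0.58, array([0.4174, 0.3346, 0.1018])), (0.27, array([0.4646, 0.3175, 0.0916]))]
timer [(0.68, array([0.3083, 0.3581, 0.0154])), (0.22, array([0.4175, 0.3346, 0.1018]))]
marker [(0.65, array([0.4241, 0.4362, 0.0058]))]
tube [(0.66, array([0.3405, 0.2057, 0.0258]))]
```

```bash
python3 - <<'E'
from h import *
a=cv2.imread("pics/top0.png");b=cv2.imread("pics/scene0.png")
# knob cap fit: points with z 0.13..0.155
z=np.load("top0.npz");P=cloud(z['d'],z['K'],z['W'])
m=(P[...,2]>.135)&(P[...,2]<.16)&(np.hypot(P[...,0]-.46,P[...,1]-.25)<.06)
q=P[m];print(len(q),q.mean(0),np.median(q[:,2])); c,r=cv2.minEnclosingCircle(q[:,:2].astype(np.float32));print("top",c,r)
z2=np.load("scene0.npz");P2=cloud(z2['d'],z2['K'],z2['W'])
m=(P2[...,2]>.141)&(P2[...,2]<.16)&(np.hypot(P2[...,0]-.46,P2[...,1]-.25)<.06)
q=P2[m];print(len(q),q.mean(0),np.median(q[:,2])); print("scene",cv2.minEnclosingCircle(q[:,:2].astype(np.float32)))
# shaker rails/bar: points at z ~ .115 ; mat etc.
for lo,hi in((.109,.120),(.097,.107),(.085,.097)):
    m=(P[...,2]>lo)&(P[...,2]<hi); q=P[m][:,:2].astype(np.float32); print(lo,len(q),cv2.minAreaRect(q))
u=cv2.resize(a[60:330,60:420],None,fx=2,fy=2); cv2.imwrite("pics/topc.png",u)
E
```

```text
344 [0.45995943 0.25628221 0.14254801] 0.14290247313085674
top (0.4606753885746002, 0.2557554543018341) 0.0262918584048748
278 [0.46514005 0.2507975  0.14381709] 0.14413809332639949
scene ((0.46474045515060425, 0.25122731924057007), 0.02423720434308052)
0.109 2047 ((0.3472081124782562, 0.4318106174468994), (0.7616398930549622, 0.9174898862838745), 1.923890471458435)
0.097 2689 ((0.46611833572387695, 0.33581745624542236), (1.0051300525665283, 0.6971724629402161), 66.78851318359375)
0.085 3800 ((0.34593647718429565, 0.41994068026542664), (0.909519612789154, 0.7428011894226074), 89.26394653320312)
```

View pics/top0.png

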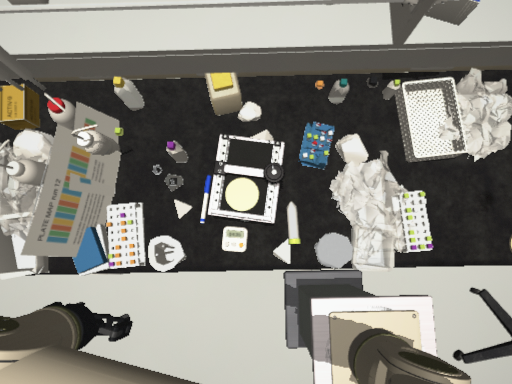

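View pics/scene0.png

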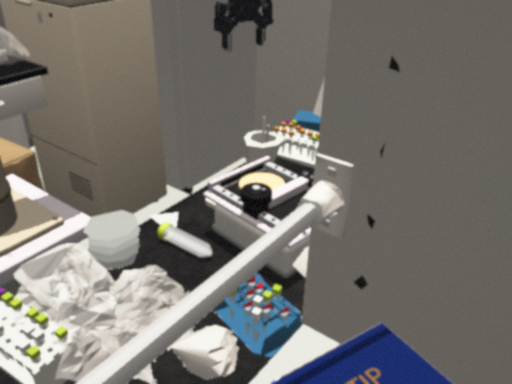

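The top view shows the shaker centred near (247,178), the knob at (274,172) on its right rail and the dish at (242,195). The timer is at (234,239), the marker at (206,198) and the tube at (292,223). The scene view shows the knob at (257,195), nearest to that camera.

```bash
python3 - <<'E'
from h import *
print(np.round(eyes.camera_info("wrist")["tool_from_camera"],3).tolist())
z=np.load("top0.npz");P=cloud(z['d'],z['K'],z['W'])
k=np.array([.463,.253]);r=np.hypot(P[...,0]-k[0],P[...,1]-k[1])
for h in(.12,.15,.18):
    m=(P[...,2]>h)&(r<.3)&(r>.035)&(z['d']>.3); i=np.argsort(r[m])[:400:50]; print(h,m.sum(),np.round(P[m][i],3).tolist())
# bar/shoes: white/black points at z~.115 near bar
near=(r<.17)&(P[...,2]>.109)&(P[...,2]<.122); q=P[near]; print(len(q),cv2.minAreaRect(q[:,:2].astype(np.float32)))
# top platform outline
near=(r<.2)&(P[...,2]>.085)&(P[...,2]<.108);q=P[near];print(len(q),cv2.minAreaRect(q[:,:2].astype(np.float32)))
E
```

```text
[[1.0, -0.0, -0.0, 0.0], [0.0, 0.959, 0.282, -0.071], [-0.0, -0.282, 0.959, -0.143], [0.0, 0.0, 0.0, 1.0]]
0.12 6102 [[0.471, 0.385, 0.121], [0.719, 0.265, 0.162], [0.72, 0.254, 0.196], [0.719, 0.28, 0.24], [0.72, 0.243, 0.211], [0.721, 0.265, 0.177], [0.721, 0.26, 0.171], [0.721, 0.267, 0.158]]
0.15 5259 [[0.719, 0.265, 0.162], [0.72, 0.235, 0.177], [0.721, 0.244, 0.22], [0.72, 0.232, 0.172], [0.721, 0.242, 0.227], [0.721, 0.271, 0.199], [0.721, 0.261, 0.206], [0.721, 0.275, 0.217]]
0.18 4399 [[0.719, 0.245, 0.192], [0.72, 0.237, 0.224], [0.72, 0.276, 0.231], [0.721, 0.259, 0.215], [0.719, 0.218, 0.237], [0.721, 0.268, 0.189], [0.721, 0.271, 0.223], [0.721, 0.282, 0.208]]
750 ((0.45772844552993774, 0.32707229256629944), (0.1547626256942749, 0.19777444005012512), 80.89842987060547)
4298 ((0.4595998227596283, 0.3233271837234497), (0.16794127225875854, 0.21028028428554535), 81.11503601074219)
```

>>> servo_tool --pt "0 -0.03 0.045 0 0 0 0" --pt "0 -0.06 0.09 0 0 0 0" --pt "0 -0.09 0.13 0 0 0 0" --pt "0 -0.12 0.175 0 0 0 0" --pt "0 -0.15 0.22 0 0 0 0" --pt "0 -0.18 0.265 -0.02 0 0 0" --pt "0 -0.21 0.31 -0.04 0 0 0" --pt "0 -0.24 0.35 -0.06 0 0 0" --pt "0 -0.26 0.38 -0.07 0 0 0" --pt "0 -0.26 0.38 -0.07 0 0 0" --pt "0 -0.26 0.38 -0.07 0 0 0" --grip_force 60

```text
clock: 2.28
position: [0.4625, 0.2521, 0.3011]
ee_rot: [0.795, 0.607, -0.0, -0.0]
ft_force: [-0.7, 0.1, -0.4]
grip_width: -0.0
```

```bash
cat >> h.py <<'E'
def look(n):
    p,d,K,W=cam("wrist"); cv2.imwrite(f"pics/{n}.png",p); P=cloud(d,K,W); np.savez(n+".npz",p=p,d=d,K=K,W=W)
    return p,d,K,W,P
E
python3 - <<'E'
from h import *
p,d,K,W,P=look("w1")
print(np.round(monitor.get_obs()["joint_pos"],3))
for t in("knob_center","lock_knob","bar_left_end","dish","shaker"): print(t,find("wrist",W,t))
r=np.hypot(P[...,0]-.463,P[...,1]-.253)
m=(P[...,2]>.135)&(P[...,2]<.16)&(r<.05); q=P[m]; print(len(q),q.mean(0),np.median(q[:,2]),cv2.minEnclosingCircle(q[:,:2].astype(np.float32)))
m=(P[...,2]>.108)&(P[...,2]<.12)&(r<.2); q=P[m]; print(len(q),cv2.minAreaRect(q[:,:2].astype(np.float32)))
E
```

```text
[-0.823  0.078  0.253  1.622 -0.02   1.445  0.736]
knob_center [(0.58, array([0.4606, 0.2502, 0.1433]))]
lock_knob [(0.69, array([0.4623, 0.2548, 0.1416]))]
bar_left_end [(0.56, array([0.4692, 0.2991, 0.1146]))]
dish []
shaker [(0.9, array([0.4622, 0.3185, 0.0934])), (0.56, array([0.4186, 0.3352, 0.101 ]))]
1409 [0.46199242 0.25529221 0.14285116] 0.14356412308173605 ((0.46327266097068787, 0.2546989321708679), 0.02599729783833027)
3259 ((0.4608651101589203, 0.3258880376815796), (0.15299676358699799, 0.20121808350086212), 82.3106918334961)
```

View pics/w1.png

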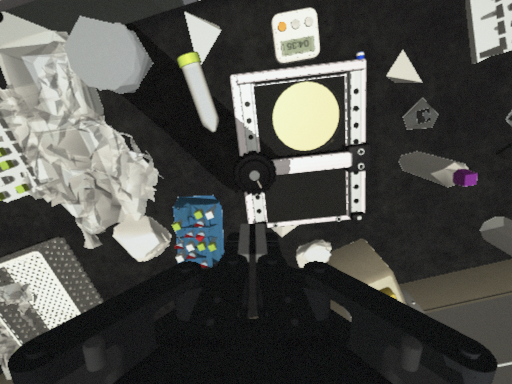

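The wrist view shows the knob at (255,174), with its white line pointing from (255,176) to (261,188). The bar runs right to (360,158), the dish is at (306,117), and all around the knob is clear at rim height. I'll come down behind the knob with the fingers shut and the knob on the tool's −y side, where the wrist camera can see it.

>>> servo_tool --pt "0 0.0025 0.05 0.0 0 0 0" --pt "0 0.0025 0.05 0.05 0 0 0" --pt "0 0.0025 0.05 0.1 0 0 0" --pt "0 0.0025 0.05 0.15 0 0 0" --pt "0 0.0025 0.05 0.176 0 0 0" --pt "0 0.0025 0.05 0.176 0 0 0" --pt "0 0.0025 0.042 0.176 0 0 0" --pt "0 0.0025 0.042 0.176 0 0 0"

```text
clock: 3.58
position: [0.5042, 0.2438, 0.1269]
ee_rot: [0.795, 0.607, 0.001, -0.0]
ft_force: [-0.1, 0.2, -0.1]
grip_width: 0.003
```

>>> servo_tool --pt "0 0 -0.002 0 0 0 0" --pt "0 0 -0.002 0 0 0 0"

```text
clock: 3.82
position: [0.5023, 0.2435, 0.1258]
ee_rot: [0.795, 0.606, 0.0, -0.0]
ft_force: [-0.4, -0.0, 0.3]
grip_width: -0.002
```

>>> servo_tool --pt "0 0 -0.001 0 0 0 0" --pt "0 0 -0.001 0 0 0 0"

```text
clock: 4.08
position: [0.5013, 0.2436, 0.1253]
ee_rot: [0.795, 0.606, 0.0, -0.0]
ft_force: [-0.4, 0.3, 0.7]
grip_width: -0.001
```

>>> servo_tool --pt "0 0 -0.001 0 0 0 0" --pt "0 0 -0.001 0 0 0 0"

```text
clock: 4.32
position: [0.5002, 0.2439, 0.1253]
ee_rot: [0.795, 0.606, -0.0, -0.0]
ft_force: [0.4, 0.1, 0.0]
grip_width: -0.001
```

>>> servo_tool --pt "0 0 -0.0015 0 0 0 0" --pt "0 0 -0.0015 0 0 0 0"

```text
clock: 4.58
position: [0.4987, 0.2443, 0.1253]
ee_rot: [0.795, 0.606, 0.0, -0.0]
ft_force: [-0.0, 0.1, -0.4]
grip_width: -0.001
```

>>> servo_tool --pt "0 0 -0.001 0 0 0 0" --pt "0 0 -0.001 0 0 0 0"

```text
clock: 4.82
position: [0.498, 0.2444, 0.1253]
ee_rot: [0.795, 0.606, 0.0, 0.0]
ft_force: [0.4, 0.4, 0.1]
grip_width: 0.002
```

>>> servo_tool --pt "0 0 -0.001 0 0 0 0" --pt "0 0 -0.001 0 0 0 0"

```text
clock: 5.08
position: [0.4976, 0.2445, 0.1255]
ee_rot: [0.795, 0.606, 0.001, 0.0]
ft_force: [5.4, -0.8, -1.6]
grip_width: -0.003
```

>>> servo_tool --pt "0 0.0062 -0.0011 0 0 0 -10" --pt "0 0.0123 -0.0027 0 0 0 -20" --pt "0 0.0181 -0.0053 0 0 0 -30" --pt "0 0.0181 -0.0053 0 0 0 -30"

```text
clock: 5.58
position: [0.4977, 0.2641, 0.1258]
ee_rot: [0.61, 0.792, 0.001, 0.001]
ft_force: [6.7, 0.8, -1.1]
grip_width: -0.003
```

```bash
cat >> h.py <<'E'
def line(n,c=(.4628,.2547),zt=.145):
    """angle (deg, world) of the white line on the cap; also cap fit and forces"""
    p,d,K,W,P=look(n); g=p.astype(int).max(2); o=monitor.get_obs()
    # rectify cap plane z=zt to a top view: 0.2 mm/px, up=+x world, left=+y
    s=.0002;N=301
    ii,jj=np.mgrid[:N,:N]; X=np.stack([c[0]+(150-ii)*s,c[1]+(150-jj)*s,np.full(ii.shape,zt)],-1)
    C=(X-W[:3,3])@W[:3,:3]; u=K[0,0]*C[...,0]/C[...,2]+K[0,2]; v=K[1,1]*C[...,1]/C[...,2]+K[1,2]
    im=cv2.remap(p,u.astype(np.float32),v.astype(np.float32),cv2.INTER_LINEAR); cv2.imwrite(f"pics/{n}_r.png",cv2.resize(im,None,fx=1.6,fy=1.6))
    yaw=np.degrees(np.arctan2(*(R.from_quat(o["ee_rot"]).as_matrix()[[1,0],0])))
    print(n,"clk",round(o["clock"],2),"F",np.round(o["ft_force"],1),"p",np.round(o["position"],4),"yaw",round(yaw,1),"j7",round(o["joint_pos"][6],2))
    return im
def crank(R0,c0,n,step,press=0,c1=0.0):
    """rows for a CCW crank about knob axis at tool (c0,-R0)"""
    c=np.array([c0,-R0]);out=[]
    for k in range(1,n+1):
        a=-np.radians(k*step);M=np.array([[np.cos(a),-np.sin(a)],[np.sin(a),np.cos(a)]])
        t=c-M@(c+np.array([0,press]) ); out.append([0,*[round(float(x),4) for x in t],0,0,0,-k*step])
    print(out)
E
python3 - <<'E'
from h import *
a=line("w2")
z=np.load("w1.npz"); 
E
```

```text
w2 clk 5.62 F [ 6.3  0.7 -0.9] p [0.4977 0.2641 0.1258] yaw 104.7 j7 1.31
```

View pics/w2.png

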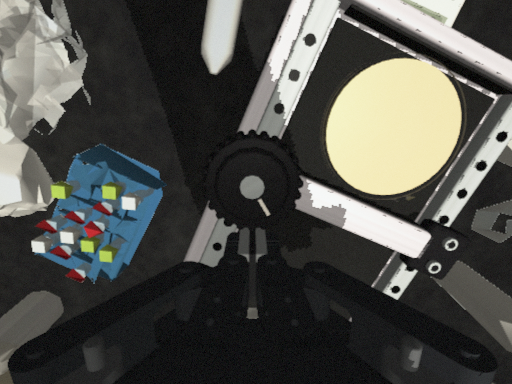

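View pics/w2_r.png

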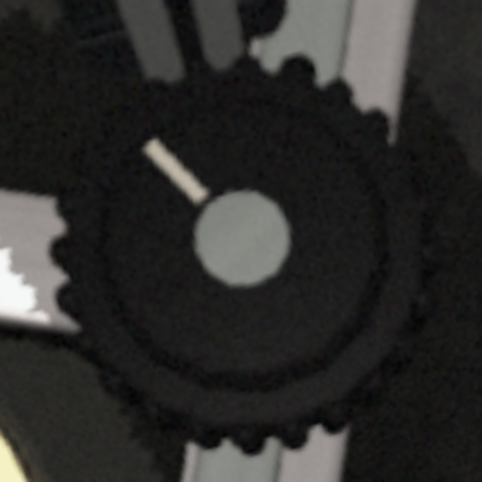

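The wrist view shows the fingertips on the rim at (252,228) and the line swung with the tool. In the rectified view the cap is centred at (242,240), which confirms the knob centre, and the line points about 45° left of ahead. Continuing this stroke.

```bash
cat >> h.py <<'E'
def ang(im):
    ii,jj=np.mgrid[:301,:301]; x=150-ii;y=150-jj;r=np.hypot(x,y)*.2
    m=(r>8)&(r<18)&(im.min(2)>95); a=np.exp(1j*np.arctan2(y[m],x[m])); print("line deg",round(np.degrees(np.angle(a.sum())),1),"n",m.sum(),"coh",round(abs(a.mean()),3) if m.sum() else 0)
E
python3 - <<'E'
from h import *
import h
im=cv2.resize(cv2.imread("pics/w2_r.png"),(301,301)); ang(im)
# start angle from first picture
z=np.load("w1.npz");p,K,W=z['p'],z['K'],z['W'];s=.0002
ii,jj=np.mgrid[:301,:301];X=np.stack([.4628+(150-ii)*s,.2547+(150-jj)*s,np.full(ii.shape,.145)],-1);C=(X-W[:3,3])@W[:3,:3]
im=cv2.remap(p,(K[0,0]*C[...,0]/C[...,2]+K[0,2]).astype(np.float32),(K[1,1]*C[...,1]/C[...,2]+K[1,2]).astype(np.float32),1);ang(im)
crank(.036,0,6,10)
E
```

```text
line deg 43.1 n 434 coh 0.999
line deg 11.5 n 451 coh 0.999
[[0, 0.0063, -0.0005, 0, 0, 0, -10], [0, 0.0123, -0.0022, 0, 0, 0, -20], [0, 0.018, -0.0048, 0, 0, 0, -30], [0, 0.0231, -0.0084, 0, 0, 0, -40], [0, 0.0276, -0.0129, 0, 0, 0, -50], [0, 0.0312, -0.018, 0, 0, 0, -60]]
```

>>> servo_tool --pt "0 0.0063 -0.0005 0 0 0 -10" --pt "0 0.0123 -0.0022 0 0 0 -20" --pt "0 0.018 -0.0048 0 0 0 -30" --pt "0 0.0231 -0.0084 0 0 0 -40" --pt "0 0.0276 -0.0129 0 0 0 -50" --pt "0 0.0312 -0.018 0 0 0 -60"

```text
clock: 6.38
position: [0.4714, 0.2902, 0.1257]
ee_rot: [0.13, 0.991, 0.001, 0.0]
ft_force: [2.0, 2.4, 0.1]
grip_width: 0.001
```

```bash
python3 - <<'E'
from h import *
ang(line("w3"))
E
```

```text
w3 clk 6.42 F [1.1 1.2 1.2] p [0.4705 0.2905 0.1256] yaw 165.5 j7 2.26
line deg 93.6 n 437 coh 0.999
```

```bash
python3 - <<'E'
from h import *
crank(.0366,0,20,-10,-.013)
crank(.0496,0,6,-10,0)
E
```

```text
[[0, -0.0086, 0.0122, 0, 0, 0, 10], [0, -0.017, 0.01, 0, 0, 0, 20], [0, -0.0248, 0.0064, 0, 0, 0, 30], [0, -0.0319, 0.0014, 0, 0, 0, 40], [0, -0.038, -0.0047, 0, 0, 0, 50], [0, -0.043, -0.0118, 0, 0, 0, 60], [0, -0.0466, -0.0196, 0, 0, 0, 70], [0, -0.0488, -0.028, 0, 0, 0, 80], [0, -0.0496, -0.0366, 0, 0, 0, 90], [0, -0.0488, -0.0452, 0, 0, 0, 100], [0, -0.0466, -0.0536, 0, 0, 0, 110], [0, -0.043, -0.0614, 0, 0, 0, 120], [0, -0.038, -0.0685, 0, 0, 0, 130], [0, -0.0319, -0.0746, 0, 0, 0, 140], [0, -0.0248, -0.0796, 0, 0, 0, 150], [0, -0.017, -0.0832, 0, 0, 0, 160], [0, -0.0086, -0.0854, 0, 0, 0, 170], [0, -0.0, -0.0862, 0, 0, 0, 180], [0, 0.0086, -0.0854, 0, 0, 0, 190], [0, 0.017, -0.0832, 0, 0, 0, 200]]
[[0, -0.0086, -0.0008, 0, 0, 0, 10], [0, -0.017, -0.003, 0, 0, 0, 20], [0, -0.0248, -0.0066, 0, 0, 0, 30], [0, -0.0319, -0.0116, 0, 0, 0, 40], [0, -0.038, -0.0177, 0, 0, 0, 50], [0, -0.043, -0.0248, 0, 0, 0, 60]]
```

>>> servo_tool --pt "0 0 0.013 0 0 0 0" --pt "0 -0.0086 0.0122 0 0 0 10" --pt "0 -0.017 0.01 0 0 0 20" --pt "0 -0.0248 0.0064 0 0 0 30" --pt "0 -0.0319 0.0014 0 0 0 40" --pt "0 -0.038 -0.0047 0 0 0 50" --pt "0 -0.043 -0.0118 0 0 0 60" --pt "0 -0.0466 -0.0196 0 0 0 70" --pt "0 -0.0488 -0.028 0 0 0 80" --pt "0 -0.0496 -0.0366 0 0 0 90" --pt "0 -0.0488 -0.0452 0 0 0 100" --pt "0 -0.0466 -0.0536 0 0 0 110" --pt "0 -0.043 -0.0614 0 0 0 120" --pt "0 -0.038 -0.0685 0 0 0 130" --pt "0 -0.0319 -0.0746 0 0 0 140" --pt "0 -0.0248 -0.0796 0 0 0 150" --pt "0 -0.017 -0.0832 0 0 0 160" --pt "0 -0.0086 -0.0854 0 0 0 170" --pt "0 0 -0.0862 0 0 0 180" --pt "0 0.0086 -0.0854 0 0 0 190"

```text
clock: 8.93
position: [0.4403, 0.2097, 0.1253]
ee_rot: [0.975, -0.224, -0.0, 0.0]
ft_force: [-1.0, -0.1, 0.8]
grip_width: 0.001
```

```bash
python3 - <<'E'
from h import *
o=monitor.get_obs(); print(np.round(o["joint_pos"],2)); ang(line("w4"))
E
```

```text
[-0.99  0.12  0.48  1.97 -0.06  1.07 -0.93]
w4 clk 8.97 F [-0.4  0.5  0.2] p [0.4394 0.2102 0.1252] yaw -26.4 j7 -0.94
line deg 94.0 n 562 coh 0.998
```

>>> servo_tool --pt "0 -0.0086 -0.0008 0 0 0 10" --pt "0 -0.017 -0.003 0 0 0 20" --pt "0 -0.0248 -0.0066 0 0 0 30" --pt "0 -0.0319 -0.0116 0 0 0 40" --pt "0 -0.038 -0.0177 0 0 0 50" --pt "0 -0.043 -0.0248 0 0 0 60" --pt "0 -0.0466 -0.0326 0 0 0 70" --pt "0 -0.0466 -0.0326 0 0 0 70"

```text
clock: 9.98
position: [0.4123, 0.2593, 0.1252]
ee_rot: [-0.674, 0.739, -0.0, -0.0]
ft_force: [0.4, -0.3, -0.7]
grip_width: -0.0
```

```bash
python3 - <<'E'
from h import *
ang(line("w5")); o=monitor.get_obs()
Q=R.from_quat(o["ee_rot"]).as_matrix(); print("knob in tool",np.round(Q.T@(np.array([.4628,.2548,.131])-o["position"]),4))
E
```

```text
w5 clk 10.03 F [ 0.9 -0.2  0.3] p [0.4124 0.2588 0.1252] yaw -95.1 j7 -2.25
line deg 94.0 n 562 coh 0.998
knob in tool [-0.0005 -0.0506 -0.0058]
```

>>> servo_tool --pt "0 -0.0005 -0.01 0 0 0 0" --pt "0 -0.0005 -0.0135 0 0 0 0" --pt "0 -0.0005 -0.0145 0 0 0 0"

```text
clock: 10.4
position: [0.4265, 0.2575, 0.1252]
ee_rot: [-0.674, 0.739, 0.0, -0.001]
ft_force: [-7.1, -0.6, 3.5]
grip_width: 0.004
```

>>> servo_tool --pt "0 0 -0.0005 0 0 0 0" --pt "0 0 -0.0005 0 0 0 0"

```text
clock: 10.65
position: [0.4265, 0.2576, 0.1252]
ee_rot: [-0.674, 0.739, 0.0, -0.001]
ft_force: [-5.1, 0.1, 3.5]
grip_width: 0.0
```

```bash
python3 - <<'E'
from h import *
crank(.0358,0,12,10,.0005)
E
```

```text
[[0, 0.0061, -0.001, 0, 0, 0, -10], [0, 0.0121, -0.0026, 0, 0, 0, -20], [0, 0.0176, -0.0052, 0, 0, 0, -30], [0, 0.0227, -0.0088, 0, 0, 0, -40], [0, 0.027, -0.0131, 0, 0, 0, -50], [0, 0.0306, -0.0181, 0, 0, 0, -60], [0, 0.0332, -0.0237, 0, 0, 0, -70], [0, 0.0348, -0.0297, 0, 0, 0, -80], [0, 0.0353, -0.0358, 0, 0, 0, -90], [0, 0.0348, -0.0419, 0, 0, 0, -100], [0, 0.0332, -0.0479, 0, 0, 0, -110], [0, 0.0306, -0.0534, 0, 0, 0, -120]]
```

>>> servo_tool --pt "0 0.0061 -0.001 0 0 0 -10" --pt "0 0.0121 -0.0026 0 0 0 -20" --pt "0 0.0176 -0.0052 0 0 0 -30" --pt "0 0.0227 -0.0088 0 0 0 -40" --pt "0 0.027 -0.0131 0 0 0 -50" --pt "0 0.0306 -0.0181 0 0 0 -60"

```text
clock: 11.4
position: [0.4418, 0.2247, 0.125]
ee_rot: [0.954, -0.301, -0.001, 0.001]
ft_force: [-2.9, -1.4, 0.6]
grip_width: 0.002
```

```bash
python3 - <<'E'
from h import *
ang(line("w6")); crank(.0357,0,10,10)
E
```

```text
w6 clk 11.45 F [-2.9 -2.1  0.3] p [0.4426 0.2242 0.1251] yaw -34.5 j7 -1.1
line deg 153.1 n 408 coh 0.999
[[0, 0.0062, -0.0005, 0, 0, 0, -10], [0, 0.0122, -0.0022, 0, 0, 0, -20], [0, 0.0178, -0.0048, 0, 0, 0, -30], [0, 0.0229, -0.0084, 0, 0, 0, -40], [0, 0.0273, -0.0128, 0, 0, 0, -50], [0, 0.0309, -0.0178, 0, 0, 0, -60], [0, 0.0335, -0.0235, 0, 0, 0, -70], [0, 0.0352, -0.0295, 0, 0, 0, -80], [0, 0.0357, -0.0357, 0, 0, 0, -90], [0, 0.0352, -0.0419, 0, 0, 0, -100]]
```

>>> servo_tool --pt "0 0.0061 -0.001 0 0 0 -10" --pt "0 0.0121 -0.0026 0 0 0 -20" --pt "0 0.0176 -0.0052 0 0 0 -30" --pt "0 0.0227 -0.0088 0 0 0 -40" --pt "0 0.027 -0.0131 0 0 0 -50" --pt "0 0.0306 -0.0181 0 0 0 -60" --pt "0 0.0332 -0.0237 0 0 0 -70" --pt "0 0.0348 -0.0297 0 0 0 -80"

```text
clock: 12.45
position: [0.4887, 0.2284, 0.1251]
ee_rot: [0.925, 0.381, -0.0, 0.001]
ft_force: [0.8, -3.1, -0.4]
grip_width: 0.001
```

```bash
python3 - <<'E'
from h import *
ang(line("w7"))
E
```

```text
w7 clk 12.5 F [ 1.6 -3.1 -0.6] p [0.4891 0.2291 0.1252] yaw 45.3 j7 0.34
line deg -130.9 n 460 coh 0.998
```

```bash
python3 - <<'E'
from h import *
crank(.0358,0,12,10,.0008)
E
```

```text
[[0, 0.0061, -0.0013, 0, 0, 0, -10], [0, 0.012, -0.0029, 0, 0, 0, -20], [0, 0.0175, -0.0055, 0, 0, 0, -30], [0, 0.0225, -0.009, 0, 0, 0, -40], [0, 0.0268, -0.0133, 0, 0, 0, -50], [0, 0.0303, -0.0183, 0, 0, 0, -60], [0, 0.0329, -0.0238, 0, 0, 0, -70], [0, 0.0345, -0.0297, 0, 0, 0, -80], [0, 0.035, -0.0358, 0, 0, 0, -90], [0, 0.0345, -0.0419, 0, 0, 0, -100], [0, 0.0329, -0.0478, 0, 0, 0, -110], [0, 0.0303, -0.0533, 0, 0, 0, -120]]
```

>>> servo_tool --pt "0 0.0061 -0.0013 0 0 0 -10" --pt "0 0.012 -0.0029 0 0 0 -20" --pt "0 0.0175 -0.0055 0 0 0 -30" --pt "0 0.0225 -0.009 0 0 0 -40" --pt "0 0.0268 -0.0133 0 0 0 -50" --pt "0 0.0303 -0.0183 0 0 0 -60" --pt "0 0.0329 -0.0238 0 0 0 -70" --pt "0 0.0345 -0.0297 0 0 0 -80" --pt "0 0.035 -0.0358 0 0 0 -90" --pt "0 0.0345 -0.0419 0 0 0 -100" --pt "0 0.0329 -0.0478 0 0 0 -110" --pt "0 0.0303 -0.0533 0 0 0 -120"

```text
clock: 14.0
position: [0.4729, 0.2898, 0.1259]
ee_rot: [0.133, 0.991, 0.001, 0.001]
ft_force: [2.8, 2.0, -0.2]
grip_width: -0.004
```

```bash
python3 - <<'E'
from h import *
ang(line("w8",zt=.147))
E
```

```text
w8 clk 14.05 F [1.7 2.8 0.2] p [0.472  0.2901 0.1258] yaw 165.2 j7 2.26
line deg -27.4 n 462 coh 0.999
```

>>> servo_tool --pt "0 0 0.013 0 0 0 0" --pt "0 -0.0086 0.0122 0 0 0 10" --pt "0 -0.017 0.01 0 0 0 20" --pt "0 -0.0248 0.0064 0 0 0 30" --pt "0 -0.0319 0.0014 0 0 0 40" --pt "0 -0.038 -0.0047 0 0 0 50" --pt "0 -0.043 -0.0118 0 0 0 60" --pt "0 -0.0466 -0.0196 0 0 0 70" --pt "0 -0.0488 -0.028 0 0 0 80" --pt "0 -0.0496 -0.0366 0 0 0 90" --pt "0 -0.0488 -0.0452 0 0 0 100" --pt "0 -0.0466 -0.0536 0 0 0 110" --pt "0 -0.043 -0.0614 0 0 0 120" --pt "0 -0.038 -0.0685 0 0 0 130" --pt "0 -0.0319 -0.0746 0 0 0 140" --pt "0 -0.0248 -0.0796 0 0 0 150" --pt "0 -0.017 -0.0832 0 0 0 160" --pt "0 -0.0086 -0.0854 0 0 0 170" --pt "0 0 -0.0862 0 0 0 180" --pt "0 0.0086 -0.0854 0 0 0 190"

```text
clock: 16.55
position: [0.4413, 0.2092, 0.1254]
ee_rot: [0.974, -0.225, 0.0, 0.0]
ft_force: [-0.5, 0.0, 0.7]
grip_width: 0.001
```

>>> servo_tool --pt "0 -0.0086 -0.0008 0 0 0 10" --pt "0 -0.017 -0.003 0 0 0 20" --pt "0 -0.0248 -0.0066 0 0 0 30" --pt "0 -0.0319 -0.0116 0 0 0 40" --pt "0 -0.038 -0.0177 0 0 0 50" --pt "0 -0.043 -0.0248 0 0 0 60" --pt "0 -0.0466 -0.0326 0 0 0 70" --pt "0 -0.0466 -0.0326 0 0 0 70"

```text
clock: 17.55
position: [0.4131, 0.2591, 0.1253]
ee_rot: [-0.673, 0.74, -0.0, -0.0]
ft_force: [-0.5, 0.2, 0.4]
grip_width: 0.001
```

```bash
cat > st.py <<'E'
from h import *
import sys
ang(line(sys.argv[1],zt=float(sys.argv[2]))); o=monitor.get_obs()
Q=R.from_quat(o["ee_rot"]).as_matrix(); print("knob in tool",np.round(Q.T@(np.array([.4628,.2548,.131])-o["position"]),4))
E
python3 st.py w9 .147
```

```text
w9 clk 17.6 F [-0.5  0.3 -0.1] p [0.4131 0.2585 0.1253] yaw -95.3 j7 -2.25
line deg -26.6 n 601 coh 0.998
knob in tool [-0.0009 -0.0498 -0.0057]
```

>>> servo_tool --pt "0 -0.0009 -0.009 0 0 0 0" --pt "0 -0.0009 -0.013 0 0 0 0" --pt "0 -0.0009 -0.0145 0 0 0 0"

```text
clock: 17.98
position: [0.4268, 0.2576, 0.1252]
ee_rot: [-0.673, 0.739, 0.001, -0.001]
ft_force: [-10.2, -1.1, 6.7]
grip_width: -0.007
```

>>> servo_tool --pt "0 0.0061 -0.001 0 0 0 -10" --pt "0 0.0121 -0.0026 0 0 0 -20" --pt "0 0.0176 -0.0052 0 0 0 -30" --pt "0 0.0227 -0.0088 0 0 0 -40" --pt "0 0.027 -0.0131 0 0 0 -50" --pt "0 0.0306 -0.0181 0 0 0 -60"

```text
clock: 18.73
position: [0.4421, 0.2245, 0.1249]
ee_rot: [0.954, -0.301, -0.001, 0.001]
ft_force: [-4.4, -0.9, 2.3]
grip_width: -0.002
```

>>> servo_tool --pt "0 0.0061 -0.0013 0 0 0 -10" --pt "0 0.012 -0.0029 0 0 0 -20" --pt "0 0.0175 -0.0055 0 0 0 -30" --pt "0 0.0225 -0.009 0 0 0 -40" --pt "0 0.0268 -0.0133 0 0 0 -50" --pt "0 0.0303 -0.0183 0 0 0 -60" --pt "0 0.0329 -0.0238 0 0 0 -70" --pt "0 0.0345 -0.0297 0 0 0 -80"

```text
clock: 19.73
position: [0.4887, 0.2284, 0.1251]
ee_rot: [0.924, 0.382, -0.0, 0.001]
ft_force: [0.4, -1.4, 0.0]
grip_width: -0.005
```

```bash
python3 st.py w10 .148
```

```text
w10 clk 19.77 F [ 0.9 -3.  -0.3] p [0.4891 0.2291 0.1251] yaw 45.4 j7 0.34
line deg 95.4 n 525 coh 0.998
knob in tool [-0.0001 -0.0368 -0.0059]
```

>>> servo_tool --pt "0 0.0061 -0.0016 0 0 0 -10" --pt "0 0.012 -0.0032 0 0 0 -20" --pt "0 0.0174 -0.0057 0 0 0 -30" --pt "0 0.0224 -0.0091 0 0 0 -40" --pt "0 0.0266 -0.0134 0 0 0 -50" --pt "0 0.0301 -0.0184 0 0 0 -60"

```text
clock: 20.52
position: [0.4981, 0.2634, 0.1256]
ee_rot: [0.61, 0.792, 0.001, 0.001]
ft_force: [4.7, -1.2, -0.4]
grip_width: 0.002
```

>>> servo_tool --pt "0 0.0061 -0.001 0 0 0 -10" --pt "0 0.0121 -0.0026 0 0 0 -20" --pt "0 0.0176 -0.0052 0 0 0 -30" --pt "0 0.0227 -0.0088 0 0 0 -40" --pt "0 0.027 -0.0131 0 0 0 -50" --pt "0 0.0306 -0.0181 0 0 0 -60"

```text
clock: 21.28
position: [0.4723, 0.2899, 0.1259]
ee_rot: [0.132, 0.991, 0.001, 0.001]
ft_force: [3.6, 1.8, 1.4]
grip_width: -0.002
```

```bash
python3 st.py w11 .148
```

```text
w11 clk 21.32 F [1.4 3.  0.6] p [0.4713 0.2902 0.1258] yaw 165.4 j7 2.26
line deg -142.4 n 451 coh 0.999
knob in tool [-0.0007 -0.0364 -0.0053]
```

>>> servo_tool --pt "0 0 0.013 0 0 0 0" --pt "0 -0.0086 0.0122 0 0 0 10" --pt "0 -0.017 0.01 0 0 0 20" --pt "0 -0.0248 0.0064 0 0 0 30" --pt "0 -0.0319 0.0014 0 0 0 40" --pt "0 -0.038 -0.0047 0 0 0 50" --pt "0 -0.043 -0.0118 0 0 0 60" --pt "0 -0.0466 -0.0196 0 0 0 70" --pt "0 -0.0488 -0.028 0 0 0 80" --pt "0 -0.0496 -0.0366 0 0 0 90" --pt "0 -0.0488 -0.0452 0 0 0 100" --pt "0 -0.0466 -0.0536 0 0 0 110" --pt "0 -0.043 -0.0614 0 0 0 120" --pt "0 -0.038 -0.0685 0 0 0 130" --pt "0 -0.0319 -0.0746 0 0 0 140" --pt "0 -0.0248 -0.0796 0 0 0 150" --pt "0 -0.017 -0.0832 0 0 0 160" --pt "0 -0.0086 -0.0854 0 0 0 170" --pt "0 0 -0.0862 0 0 0 180" --pt "0 0.0086 -0.0854 0 0 0 190"

```text
clock: 23.82
position: [0.4404, 0.2093, 0.1253]
ee_rot: [0.974, -0.225, -0.0, 0.0]
ft_force: [-0.1, -0.2, -0.6]
grip_width: 0.001
```

>>> servo_tool --pt "0 -0.0086 -0.0008 0 0 0 10" --pt "0 -0.017 -0.003 0 0 0 20" --pt "0 -0.0248 -0.0066 0 0 0 30" --pt "0 -0.0319 -0.0116 0 0 0 40" --pt "0 -0.038 -0.0177 0 0 0 50" --pt "0 -0.043 -0.0248 0 0 0 60" --pt "0 -0.0466 -0.0326 0 0 0 70" --pt "0 -0.0466 -0.0326 0 0 0 70"

```text
clock: 24.82
position: [0.4123, 0.2592, 0.1252]
ee_rot: [-0.673, 0.74, -0.0, -0.0]
ft_force: [0.6, 0.3, -0.3]
grip_width: 0.001
```

```bash
python3 st.py w12 .149
```

```text
w12 clk 24.88 F [ 0.3 -0.9 -1.3] p [0.4123 0.2586 0.1252] yaw -95.3 j7 -2.26
line deg -141.4 n 430 coh 0.999
knob in tool [-0.0008 -0.0506 -0.0058]
```

>>> servo_tool --pt "0 -0.0008 -0.01 0 0 0 0" --pt "0 -0.0008 -0.0138 0 0 0 0" --pt "0 -0.0008 -0.0153 0 0 0 0"

```text
clock: 25.25
position: [0.4269, 0.2577, 0.1252]
ee_rot: [-0.673, 0.739, 0.001, -0.001]
ft_force: [-8.6, -0.2, 5.3]
grip_width: 0.001
```

>>> servo_tool --pt "0 0.0061 -0.001 0 0 0 -10" --pt "0 0.0121 -0.0026 0 0 0 -20" --pt "0 0.0176 -0.0052 0 0 0 -30" --pt "0 0.0227 -0.0088 0 0 0 -40" --pt "0 0.027 -0.0131 0 0 0 -50" --pt "0 0.0306 -0.0181 0 0 0 -60"

```text
clock: 26.0
position: [0.4422, 0.2248, 0.1249]
ee_rot: [0.954, -0.301, -0.001, 0.001]
ft_force: [-2.4, -0.5, 0.4]
grip_width: -0.002
```

```bash
python3 st.py w13 .149
```

```text
w13 clk 26.05 F [-2.1 -0.8 -1.2] p [0.443  0.2242 0.125 ] yaw -34.5 j7 -1.1
line deg -82.4 n 459 coh 0.998
knob in tool [-0.001  -0.0364 -0.006 ]
```

>>> servo_tool --pt "0 0.0061 -0.0016 0 0 0 -10" --pt "0 0.012 -0.0032 0 0 0 -20" --pt "0 0.0174 -0.0057 0 0 0 -30" --pt "0 0.0224 -0.0091 0 0 0 -40" --pt "0 0.0266 -0.0134 0 0 0 -50" --pt "0 0.0301 -0.0184 0 0 0 -60"

```text
clock: 26.8
position: [0.4788, 0.2212, 0.1252]
ee_rot: [0.977, 0.214, -0.0, 0.001]
ft_force: [1.2, -6.1, 1.7]
grip_width: 0.001
```

```bash
python3 st.py w14 .149
```

```text
w14 clk 26.85 F [ 0.8 -5.1  1.7] p [0.4794 0.2216 0.1253] yaw 25.3 j7 -0.01
line deg -29.0 n 458 coh 0.999
knob in tool [-0.0008 -0.0371 -0.0057]
```

>>> servo_tool --pt "0 0.0061 -0.001 0 0 0 -10" --pt "0 0.0121 -0.0026 0 0 0 -20" --pt "0 0.0176 -0.0052 0 0 0 -30" --pt "0 0.0227 -0.0088 0 0 0 -40" --pt "0 0.027 -0.0131 0 0 0 -50" --pt "0 0.0306 -0.0181 0 0 0 -60" --pt "0 0.0332 -0.0237 0 0 0 -70" --pt "0 0.0348 -0.0297 0 0 0 -80" --pt "0 0.0353 -0.0358 0 0 0 -90"

```text
clock: 27.98
position: [0.4966, 0.2703, 0.1258]
ee_rot: [0.539, 0.842, 0.001, 0.001]
ft_force: [3.9, -0.6, 0.2]
grip_width: 0.001
```

```bash
python3 st.py w15 .150
```

```text
w15 clk 28.02 F [3.2 0.6 1.2] p [0.4961 0.2712 0.1257] yaw 115.3 j7 1.47
line deg 54.1 n 447 coh 0.998
knob in tool [-0.0006 -0.0371 -0.0054]
```

View pics/w15.png

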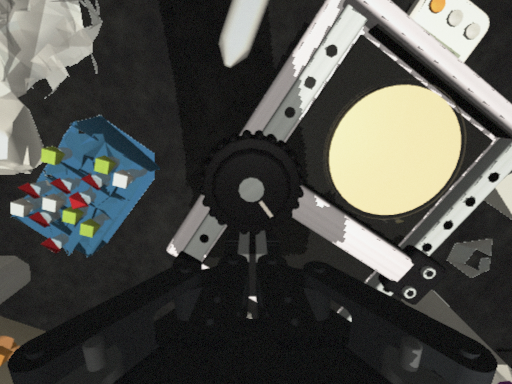

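The wrist view shows the dish and surroundings unmoved, the fingers still on the rim and the line at about 54° world. That makes the knob about 782°, or 13.65 rad. Now back off and go round to the front of the knob for the push.

>>> servo_tool --pt "0 0 0.013 0 0 0 0" --pt "0 -0.0086 0.0122 0 0 0 10" --pt "0 -0.017 0.01 0 0 0 20" --pt "0 -0.0248 0.0064 0 0 0 30" --pt "0 -0.0319 0.0014 0 0 0 40" --pt "0 -0.038 -0.0047 0 0 0 50" --pt "0 -0.043 -0.0118 0 0 0 60" --pt "0 -0.0466 -0.0196 0 0 0 70" --pt "0 -0.0488 -0.028 0 0 0 80" --pt "0 -0.0496 -0.0366 0 0 0 90" --pt "0 -0.0488 -0.0452 0 0 0 100" --pt "0 -0.0466 -0.0536 0 0 0 110" --pt "0 -0.043 -0.0614 0 0 0 120" --pt "0 -0.038 -0.0685 0 0 0 130" --pt "0 -0.0319 -0.0746 0 0 0 140" --pt "0 -0.0248 -0.0796 0 0 0 150" --pt "0 -0.017 -0.0832 0 0 0 160" --pt "0 -0.0086 -0.0854 0 0 0 170" --pt "0 0 -0.0862 0 0 0 180" --pt "0 0.0086 -0.0854 0 0 0 190"

```text
clock: 30.52
position: [0.4143, 0.243, 0.1254]
ee_rot: [0.788, -0.616, 0.0, 0.0]
ft_force: [-0.1, 0.0, 0.1]
grip_width: -0.004
```

>>> servo_tool --pt "0 -0.0086 -0.0008 0 0 0 10" --pt "0 -0.0185 -0.0036 0 0 0 22" --pt "0 -0.0185 -0.0036 0 0 0 22" --pt "0 -0.0185 -0.0036 0 0 0 22"

```text
clock: 31.02
position: [0.413, 0.2611, 0.1252]
ee_rot: [-0.661, 0.751, -0.0, -0.0]
ft_force: [0.6, 0.1, -0.1]
grip_width: -0.002
```

```bash
python3 st.py w16 .150; python3 - <<'E'
from h import *
z=np.load("w16.npz");P=cloud(z['d'],z['K'],z['W']);r=np.hypot(P[...,0]-.4628,P[...,1]-.2548)
print("cap z",np.median(P[...,2][(r<.02)&(P[...,2]>.13)&(P[...,2]<.17)]))
z=np.load("w1.npz");P=cloud(z['d'],z['K'],z['W']);r=np.hypot(P[...,0]-.4628,P[...,1]-.2548)
print("cap z start",np.median(P[...,2][(r<.02)&(P[...,2]>.13)&(P[...,2]<.17)]))
E
```

```text
w16 clk 31.07 F [-0.1 -0.7 -0.6] p [0.4129 0.261  0.1253] yaw -97.3 j7 -2.3
line deg 55.7 n 592 coh 0.998
knob in tool [-0.0001 -0.0503 -0.0057]
cap z 0.14978132153431672
cap z start 0.1445240389878492
```

The cap has risen 5.3 mm, which confirms about 2.1 turns. Pushing now.

>>> servo_tool --pt "0 0 -0.01 0 0 0 0" --pt "0 0 -0.013 0 0 0 0" --pt "0 0 -0.016 0 0 0 0" --pt "0 0 -0.019 0 0 0 0" --pt "0 0 -0.023 0 0 0 0" --pt "0 0 -0.027 0 0 0 0" --pt "0 0 -0.031 0 0 0 0"

```text
clock: 31.95
position: [0.4426, 0.2574, 0.1251]
ee_rot: [-0.661, 0.751, 0.001, -0.001]
ft_force: [-5.8, -0.2, 2.8]
grip_width: -0.003
```

```bash
python3 - <<'E'
from h import *
look("w17"); print(np.round(monitor.get_obs()["ft_force"],1))
E
```

```text
[-4.7 -0.2  1.5]
```

View pics/w17.png

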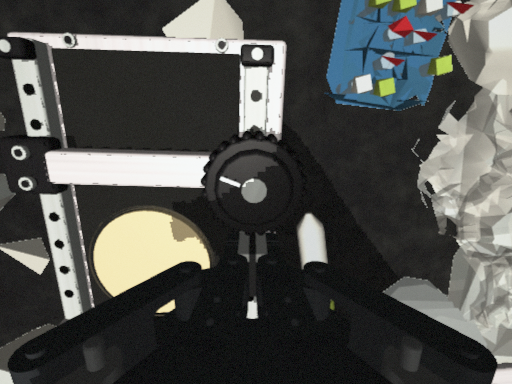

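The wrist view shows the bar sliding back, with the knob at (253,185) and a gap opening between the bar and the dish at (150,255), at about 6 N. Continuing.

>>> servo_tool --pt "0 0 -0.004 0 0 0 0" --pt "0 0 -0.008 0 0 0 0" --pt "0 0 -0.012 0 0 0 0" --pt "0 0 -0.016 0 0 0 0" --pt "0 0 -0.02 0 0 0 0" --pt "0 0 -0.024 0 0 0 0" --pt "0 0 -0.028 0 0 0 0" --pt "0 0 -0.032 0 0 0 0" --pt "0 0 -0.036 0 0 0 0"

```text
clock: 33.12
position: [0.4784, 0.2527, 0.125]
ee_rot: [-0.661, 0.751, 0.0, -0.001]
ft_force: [-5.5, -1.9, 3.4]
grip_width: -0.001
```

>>> servo_tool --pt "0 0 -0.0015 0 0 0 0" --pt "0 0 -0.003 0 0 0 0" --pt "0 0 -0.004 0 0 0 0" --pt "0 0 -0.0045 0 0 0 0"

```text
clock: 33.62
position: [0.4828, 0.2521, 0.125]
ee_rot: [-0.66, 0.751, 0.0, -0.001]
ft_force: [-5.2, -1.8, 2.7]
grip_width: -0.001
```

```bash
python3 - <<'E'
from h import *
o=monitor.get_obs(); print(np.round(o["ft_force"],1), "contact travel",np.round(np.hypot(*(o["position"][:2]-np.array([.4266,.2596]))),4))
E
```

```text
[-5.2 -1.8  2.7] contact travel 0.0567
```

>>> servo_tool --pt "0 0 -0.0005 0 0 0 0" --pt "0 0 -0.001 0 0 0 0" --pt "0 0 -0.001 0 0 0 0"

```text
clock: 34.0
position: [0.4839, 0.2519, 0.125]
ee_rot: [-0.66, 0.751, 0.0, -0.001]
ft_force: [-4.8, -1.8, 2.8]
grip_width: 0.001
```

>>> servo_tool --pt "0 0 -0.0005 0 0 0 0" --pt "0 0 -0.001 0 0 0 0" --pt "0 0 -0.001 0 0 0 0"

```text
clock: 34.38
position: [0.4841, 0.2521, 0.1249]
ee_rot: [-0.661, 0.751, 0.001, -0.001]
ft_force: [-8.9, -1.4, 4.5]
grip_width: -0.003
```

The force rose and motion stalled at about 58 mm, so the bar is on its stops. Backing off and checking.

>>> servo_tool --pt "0 0 0.015 0 0 0 0" --pt "0 0 0.02 0 0 0 0" --pt "0 0 0.02 -0.05 0 0 0" --pt "0 0 0.0 -0.11 0 0 0" --pt "0 0 0.0 -0.16 0 0 0" --pt "0 0 0.0 -0.16 0 0 0"

```text
clock: 35.12
position: [0.4873, 0.2528, 0.2894]
ee_rot: [-0.66, 0.751, -0.0, 0.004]
ft_force: [-0.2, -0.5, -0.9]
grip_width: -0.001
```

```bash
python3 - <<'E'
from h import *
k=np.array([.4628,.2548])+.058*np.array([np.cos(np.radians(-8)),np.sin(np.radians(-8))])
im=line("w18",tuple(k),.150); ang(im); W=cam("wrist")[3]
z=np.load("w18.npz");P=cloud(z['d'],z['K'],z['W']);r=np.hypot(P[...,0]-k[0],P[...,1]-k[1]);m=(r<.05)&(P[...,2]>.141)&(P[...,2]<.17);q=P[m][:,:2].astype(np.float32)
c,_=cv2.minEnclosingCircle(q);print("knob",c,"travel",np.hypot(c[0]-.4630,c[1]-.2547))
print(find("wrist",W,"dish"))
z0=np.load("w1.npz");P0=cloud(z0['d'],z0['K'],z0['W'])
for n,Q,p in(("w1",P0,z0['p']),("w18",P,z['p'])):
    h=cv2.cvtColor(p,cv2.COLOR_BGR2HSV);m=(h[...,0]>18)&(h[...,0]<35)&(h[...,1]>40)&(h[...,2]>150)&(Q[...,2]>.095)&(Q[...,2]<.12); q=Q[m][:,:2].astype(np.float32);print(n,len(q),cv2.minEnclosingCircle(q))
p=cam("top")[0]; W=cam("top")[3]
for t in("timer","marker","tube","dish"): print(t,find("top",W,t))
E
```

```text
w18 clk 35.17 F [-0.3  0.3 -1. ] p [0.4862 0.2525 0.2868] yaw -97.3 j7 -2.2
line deg 54.2 n 800 coh 0.994
knob (0.5201971530914307, 0.2449522167444229) travel 0.058021837269792334
[(0.71, array([0.4198, 0.3325, 0.1035]))]
w1 3920 ((0.5481644868850708, 0.36842575669288635), 0.1748994141817093)
w18 3350 ((0.5366327166557312, 0.3693618178367615), 0.16488684713840485)
timer [(0.69, array([0.5246, 0.3098, 0.1139])), (0.6, array([0.3094, 0.3602, 0.0124]))]
marker [(0.6, array([0.4189, 0.4371, 0.0092]))]
tube [(0.72, array([0.3396, 0.2053, 0.0225]))]
dish [(0.96, array([0.4198, 0.3346, 0.0998])), (0.72, array([0.5221, 0.3093, 0.1169]))]
```

View pics/w18.png

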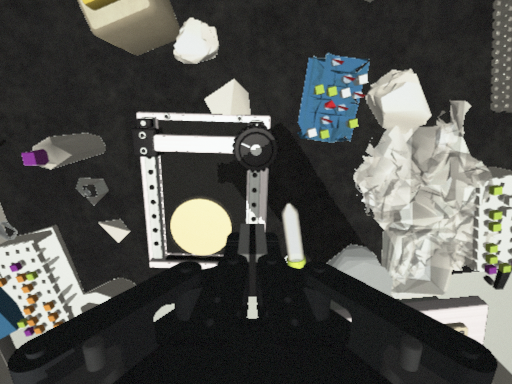

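The wrist view shows the bar at the rear of the rails, the knob at (255,148) and the dish at (200,227) still by the fence. Timer, marker, tube and dish agree with the first readings within about 5 mm, so I'm handing in.

```bash
python3 -c "
from workcell import ticket
print(ticket.hand_in())"
```

```text
the job is handed in; nothing more can be done
None
```

The knob is about two turns loose and the bar is back at its end stops. I handed the job in at about 35 s; it gives no verdict.

I rolled the knob counterclockwise in four strokes with the outside of the shut fingers. I then pushed the bar back from the front of the knob's rim.

**Last checks**
- **Knob:** about 13.65 rad, from tracking the white line on the cap. The cap also rose 5.3 mm, which is about 2.1 turns and agrees. The line had not moved after the push.
- **Bar:** it travelled 58.0 mm. The force rose and motion stalled at the end, as expected at the stops.
- **Dish, marker, tube and timer:** all within about 5 mm of their first top-view positions, which is about what the network's accuracy allows.
- **Forces:** the highest wrist-force reading was about 12 N, but readings came only at the end of each move, so peaks within a move were not seen.

**Failed or disagreed**
- The fingers slipped a little on some strokes, so I relied on the line's angle, not the tool's.
- My colour-based check of the dish position failed because it picked up other yellow things. The dish figure therefore rests on the network and the picture.
- In the last top view the network's best "timer" match was the bar. I used its second match, which lay on the bench where the timer was.

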